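# Set the seed meter's rate lever to the third notch

### The arm

A 6-joint arm with a two-finger parallel gripper is mounted at the origin on the work surface. World frame = base frame: x ahead of the robot, y to its left, z up, the work surface at z = 0. Lengths are in mm, angles in degrees, forces in N, time in s.
With the tool pointing down it reaches from about 300 to 850 mm from the base axis. Payload 4.2 kg.
Tool frame: the origin (TCP) lies at the very end of the fingers, on their centre line; the grasp point (between the pads) lies 19 mm behind it; z points along the fingers, y is the line along which they close (so a half turn about z gives the same grasp; the last joint's range is limited). The gripper opens to 91 mm and grips with 3 to 60 N. Pads are 32 mm wide; open, the fingers measure 118 mm over their backs; the gripper's body (76 mm by 178 mm) begins 60 mm behind the grasp point.
Start: joints at [71.448, 18.312, 89.639, -0, 72.044, -1.146], TCP at [172.013, 548.685, 213.976] pointing down, gripper open.
Joint ranges: [-177.97, 177.97], [-48.28, 115.42], [12.27, 149.76], [-77.06, 257.06], [2.81, 150.46], [-146.56, 146.56]. Speed limits (degrees/s): [147.25, 147.25, 180, 180, 180, 180].

### API

Orientations are given as [roll, pitch, yaw] about the fixed x, y, z axes, in that order (R = Rz(yaw) Ry(pitch) Rx(roll)).
In Python, from workcell import env, eyes gives the robot as it stands.
- The arm moves only by the tool send_rows, never from a script. Its argument "targets" is text: rows parted by semicolons, each of 7 numbers parted by spaces: the shift along the tool's x, y, z in m, then the turn, a rotation vector about the tool's x, y, z in degrees, then the opening in per cent of the stroke, from 0 (shut) to 100 (fully open). A call has 1 to 12 rows; each row is the pose to reach, as a shift and turn from the pose commanded when the call began, along the tool's axes at that moment; what a row does not reach only later rows make up. A row lasts 1/12 s, in which the tool goes at most 41.7 mm and 7.16 degrees, less where a joint would pass 70% of its speed; a pose out of reach is approached as far as the arm can. A call with a gripper value outside its range is refused whole. The fingers move at their own pace and stop on an object; "grip_force" is the grip in N (left out, the last holds). Time passes only in rows, so rows that repeat a pose let the fingers close. It gives the time, the measured TCP pose, the force, the opening and the grip force at its end, in the units of the state.
- env.state(): the state, without advancing time (a new reading comes with each control period).
- eyes.grab_frame(name): name is "scene" or "top"; returns a dict with "image" (400x640x3 uint8, blue, green, red), "fovy" (degrees; the focal length in pixels is half the picture's height over the tangent of half this angle, whatever the lens; pixels are square), "cx", "cy" (the principal point, pixels), "eye" and "attitude" of the camera in the world. Camera axes: x right, y up, looking along -z (the intrinsics and any distortion apply to the point x, -y, -z); pixel columns grow to the right and rows downward; lengths in mm; the calibration is good to about 2 mm. A picture is of the moment at which its call begins. There is no depth.
- env.job_done(): hands the job in; it is judged then, once.
The state is a dict: "time_s": time; "qpos": joint angles; "qvel": joint speeds; "effort": joint torques, N m; "ee_pos": TCP position; "ee_rot": TCP orientation; "force": force on the tool from outside, world axes, zero at the start; "torque": the same for the moment, N m; "gripper_width": finger opening in mm; "gripper_force": force on a finger pad.
Only numpy, scipy, OpenCV 4.12 (cv2) and the standard library are available. Lean on these libraries where they do the work, as an engineer would, in place of code of your own. Each camera call takes 0.05 s, during which the arm holds its last target. There are 200 camera calls.

### The job

On the green seed meter, push the red rate lever along its slot, from the end where it stands towards the other end on the robot's left, with the fingertips and without pinching it, counting the clicks, and leave it resting in the third notch without ever running on into the fourth. Then take the hand clear; do not lift or shift anything else on the bench or on the meter.

Things in the scene. Friction and masses are not known exactly. Their poses are not given: they have to be found in the camera images.
- seed_meter: green seed-metering box bolted to the bench, 170 (x) x 300 (y) x 85 mm high (steel feet 210 mm long in x); origin under its centre on the bench, y along the lever's slot, z up, x towards its hopper. The clear hopper with black lid stands on top at x 34 to 86, y -103 to 103 mm, up to 135 mm above the bench. The rest of the top is flat and free but for lever and socket.
- rate_lever (a joint): travel of the red lever along the slot, m, growing to the box's +y: 0 closed, 0.122 at the far end; starts at 0 to 0.026. It slides freely (1 N) to 0.032; then notches 16 mm apart: 1st at 0.048, 2nd 0.064, 3rd 0.080, 4th 0.096, 5th 0.112. Before each, a push rising to about 5 N lifts it over a crest 8 mm short of the notch; it then clicks in by itself and the push falls to nearly nothing.
- paddle (a point): centre of the lever's red upright paddle, a plate 96 mm across the slot (the box's x), 14 mm thick along the slot (the box's y), standing from 93 to 129 mm above the bench; this point is 111 mm above the bench, at x = -22 mm in the box's frame, y = -75 mm + lever travel; axes as the box's
- socket: steel wrench socket, 22 mm across, 30 mm high, standing on the meter's top near its +y front corner; origin under its centre
- seed_cup: white plastic bowl, 68 mm across, 45 mm high, in front of the meter; origin under its centre
- screwdriver: screwdriver with red handle lying beyond the meter; origin under it, x along its shaft
- seed_jar: amber glass jar, 68 mm across, 100 mm high; origin under its centre
- wrench: steel wrench lying on the bench; x along its length
- bracket: red bent steel bracket, about 200 x 80 x 42 mm; origin under its centre
- folding_rule: folded red rule, 17 x 230 x 14 mm, lying on the bench to the robot's right; long along its y

How it is judged (in metres and radians):
At the end, for the whole second after the job is handed in: The lever is at rest in the third notch (travel 0.080 m, within 4 mm) and every loose thing lies within 20 mm of where it started (value of joint rate_lever between 0.076 and 0.084 m and velocity of joint rate_lever between -0.005 and 0.005 m/s and distance of each of socket, seed_cup, screwdriver, seed_jar, wrench, bracket, folding_rule from where it was at the start of the episode below 0.02 m); the robot touches nothing.
It fails at once if the lever runs past the third notch into the fourth (travel over 0.090 m) (value of joint rate_lever above 0.09 m).
It fails at once if the paddle is pinched (fingers press on both its faces at once, over 1.5 N each) (contact force between the fingers and rate_lever_c1 above 1.5 N and contact force between the fingers and rate_lever_c2 above 1.5 N).
It fails at once if another thing is lifted, knocked or shifted by more than 20 mm (distance of any of socket, seed_cup, screwdriver, seed_jar, wrench, bracket, folding_rule from where it was at the start of the episode above 0.02 m).
It also fails if it takes over 51 s, if anything falls off the work surface, if the arm or the gripper's body presses on something with over 40 N, if the wrist force passes 120 N, or if a joint passes its speed limit or range.

## Working session

There is one attempt and no reset: what is moved stays moved. The work goes in short steps, Python scripts to look and compute and a tool call to move; the robot and the scene stay as the last step left them, time stands still between calls to the robot, and variables do not carry over. Pictures are saved under pics/ and viewed, at most 10 in all, crops included, and the job is handed in when it is done.

Besides the shell and the picture viewer there is one more tool, called after "Request:" by a JSON object that holds its "fn" and its "kwargs", one argument or row to a line. send_rows: Moves the arm, as the interface text tells. Its arguments: {"type":"object","properties":{"targets":{"type":"string"},"grip_force":{"type":"number"}},"required":["targets"]}

```bash
mkdir -p pics
python3 - <<'E'
from workcell import env, eyes
import cv2
for n in("top","scene"):
    f=eyes.grab_frame(n); cv2.imwrite(f"pics/{n}0.png",f["image"]); print(n,{k:v for k,v in f.items() if k!="image"})
print(env.state())
E
```

```text
top {'fovy': 51.91079876014872, 'cx': 320.23484531274755, 'cy': 197.16486256128167, 'eye': array([ 467.81832867,    2.1571882 , 1264.18106934]), 'attitude': array([  3.24721359,  -0.34667749, -90.0165382 ])}
scene {'fovy': 45.54699218384402, 'cx': 318.78734923093987, 'cy': 195.12807203751382, 'eye': array([1567.05220877, -274.64927128,  870.39207097]), 'attitude': array([5.38220091e+01, 1.71291428e-02, 7.57670794e+01])}
{'time_s': 0.1, 'qpos': array([ 7.14479859e+01,  1.83466912e+01,  8.96990250e+01, -1.57330483e-03,
        7.20439610e+01, -1.14332473e+00]), 'qvel': array([-0.01356867, -0.15341426, -0.14670451, -0.01422767,  0.081714  ,
       -0.03318782]), 'effort': array([-1.47997125e-03, -4.13338709e+01, -2.32506055e+01,  7.27252266e-02,
        4.22203413e-02, -5.28374767e-05]), 'ee_pos': array([171.871095  , 548.24020639, 213.2199068 ]), 'ee_rot': array([-1.79910311e+02, -2.93752983e-04,  1.62591797e+02]), 'force': array([-0.02077333,  0.00227835,  0.09785648]), 'torque': array([ 0.00850413, -0.03236622, -0.03204824]), 'gripper_force': 0.0, 'gripper_width': 91.01562565442167}
```

View pics/top0.png

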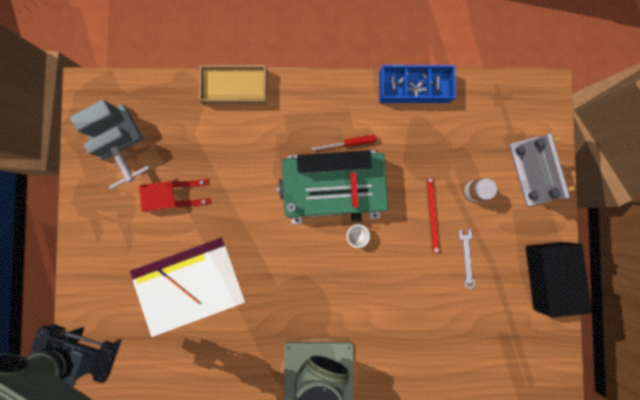

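View pics/scene0.png

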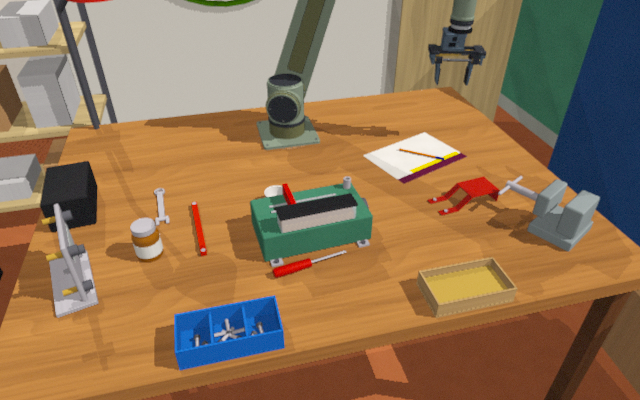

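The top view shows the meter around (335,185) with its hopper towards +x. The red paddle is at (354,190), near the box's right (-y) end. The slot runs to the left, the socket is at (293,196) and the cup at (358,236). The scene view agrees.

```bash
cat > h.py <<'E'
import numpy as np, cv2
from scipy.spatial.transform import Rotation as R
from workcell import env, eyes
def ray(f,uv):
    F=200/np.tan(np.radians(f["fovy"]/2)); uv=np.atleast_2d(uv).astype(float)
    d=np.c_[(uv[:,0]-f["cx"])/F,-(uv[:,1]-f["cy"])/F,-np.ones(len(uv))]
    return d@R.from_euler("xyz",f["attitude"],degrees=True).as_matrix().T
def onz(f,uv,z):
    d=ray(f,uv); return f["eye"]+d*((z-f["eye"][2])/d[:,2])[:,None]
def proj(f,P):
    F=200/np.tan(np.radians(f["fovy"]/2))
    c=(np.atleast_2d(P)-f["eye"])@R.from_euler("xyz",f["attitude"],degrees=True).as_matrix()
    return np.c_[f["cx"]-F*c[:,0]/c[:,2],f["cy"]+F*c[:,1]/c[:,2]]
def mask(im,lo,hi): return cv2.inRange(cv2.cvtColor(im,cv2.COLOR_BGR2HSV),lo,hi)
def big(m,roi):
    z=np.zeros_like(m); a,b,c,d=roi; z[b:d,a:c]=m[b:d,a:c]
    return max(cv2.findContours(z,0,1)[0],key=cv2.contourArea)
def red(im): return mask(im,(0,150,90),(8,255,255))|mask(im,(172,150,90),(180,255,255))
E
python3 - <<'E'
from h import *
f=eyes.grab_frame("top"); im=f["image"]
c=big(red(im),(340,165,368,215)); r=cv2.minAreaRect(c); b=cv2.boxPoints(r)
print("red",r); P=onz(f,b,129); print(P.round(1)); print("paddle",P.mean(0), [np.linalg.norm(P[i]-P[i-1]).round(1) for i in range(4)])
g=mask(im,(40,80,30),(85,255,255)); c=big(g,(260,130,410,230)); r=cv2.minAreaRect(c); b=cv2.boxPoints(r)
P=onz(f,b,85); print("box",r,P.round(1),P.mean(0),[np.linalg.norm(P[i]-P[i-1]).round(1) for i in range(4)])
crop=cv2.resize(im[125:255,260:410],None,fx=5,fy=4.6*1,interpolation=cv2.INTER_CUBIC)
cv2.imwrite("pics/crop1.png",cv2.resize(im[125:245,260:410],None,fx=5,fy=5,interpolation=cv2.INTER_CUBIC))
E
```

```text
red ((353.92352294921875, 189.50588989257812), (33.36297607421875, 6.212416648864746), 85.60128784179688)
[[ 599.1  -86.2  129. ]
 [ 600.5 -103.4  129. ]
 [ 508.  -110.   129. ]
 [ 506.7  -92.9  129. ]]
paddle [553.59519189 -98.10456858 129.        ] [np.float64(92.7), np.float64(17.3), np.float64(92.7), np.float64(17.2)]
box ((333.7801818847656, 185.4824981689453), (58.19894027709961, 102.7994155883789), 86.42366790771484) [[ 643.2  109.2   85. ]
 [ 662.1 -187.5   85. ]
 [ 494.  -196.4   85. ]
 [ 475.7   98.    85. ]] [568.76426755 -44.17325817  85.        ] [np.float64(167.9), np.float64(297.3), np.float64(168.3), np.float64(295.0)]
```

View pics/crop1.png

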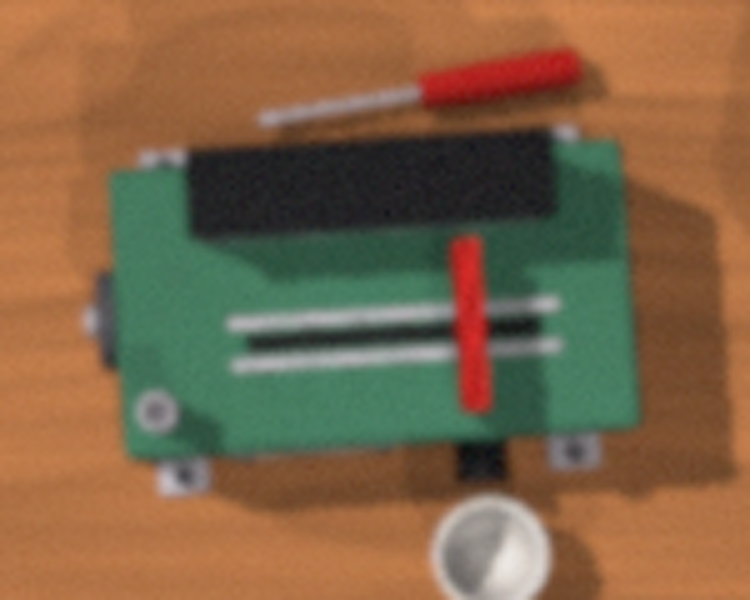

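The box yaw is about 3.6° and the measured sizes match those given (168x296, 93x17). The paddle centre is near (554,-99.6), so the travel is about 21 mm. I'm moving to a staging point 65 mm behind the paddle with the fingers shut.

Request:
{"fn": "send_rows", "kwargs": {
  "targets": "-0.581 -0.565 0 0 0 69 0;-0.581 -0.565 0 0 0 69 0;-0.581 -0.565 0 0 0 69 0;-0.581 -0.565 0 0 0 69 0;-0.581 -0.565 0 0 0 69 0;-0.581 -0.565 0 0 0 69 0;-0.581 -0.565 0 0 0 69 0;-0.581 -0.565 0 0 0 69 0;-0.581 -0.565 0 0 0 69 0;-0.581 -0.565 0 0 0 69 0;-0.581 -0.565 0 0 0 69 0;-0.581 -0.565 0 0 0 69 0",
  "grip_force": 20
}}

```text
time_s: 1.15
ee_pos: [410.1, 106.8, 214.0]
ee_rot: [180.0, -0.0, 93.6]
force: [1.1, -0.1, 0.3]
gripper_width: 13.7
gripper_force: 0.0
```

Request:
{"fn": "send_rows", "kwargs": {
  "targets": "-0.28 0.13 0 0 0 0 0;-0.28 0.13 0 0 0 0 0;-0.28 0.13 0 0 0 0 0;-0.28 0.13 0 0 0 0 0;-0.28 0.13 0 0 0 0 0;-0.28 0.13 0 0 0 0 0;-0.28 0.13 0 0 0 0 0;-0.28 0.13 0 0 0 0 0;-0.28 0.13 0 0 0 0 0;-0.28 0.13 0 0 0 0 0"
}}

```text
time_s: 1.98
ee_pos: [556.8, -162.9, 213.0]
ee_rot: [-179.9, -0.1, 93.5]
force: [-0.1, 0.3, -0.1]
gripper_width: 0.5
gripper_force: 0.0
```

Request:
{"fn": "send_rows", "kwargs": {
  "targets": "0 0 0.04 0 0 0 0;0 0 0.08 0 0 0 0;0 0 0.1 0 0 0 0;0 0 0.109 0 0 0 0;0 0 0.109 0 0 0 0;0 0 0.109 0 0 0 0;0 0 0.109 0 0 0 0"
}}

```text
time_s: 2.57
ee_pos: [558.4, -162.3, 107.0]
ee_rot: [179.8, 0.1, 93.6]
force: [0.9, 0.4, -0.4]
gripper_width: 0.4
gripper_force: 0.0
```

Run:
```python
from h import *
for n in("top","scene"):
    f=eyes.grab_frame(n); im=f["image"]
    u,v=proj(f,[556,-110,110])[0].astype(int)
    cv2.imwrite(f"pics/{n}2.png",cv2.resize(im[v-50:v+50,u-65:u+65],None,fx=6,fy=6,interpolation=cv2.INTER_CUBIC))
s=env.state(); print(s["ee_pos"],s["force"],s["time_s"])
```

```text
[ 558.27678828 -162.5764162   106.941906  ] [-0.13779436 -0.42678534  0.921231  ] 2.6667
```

View pics/scene2.png

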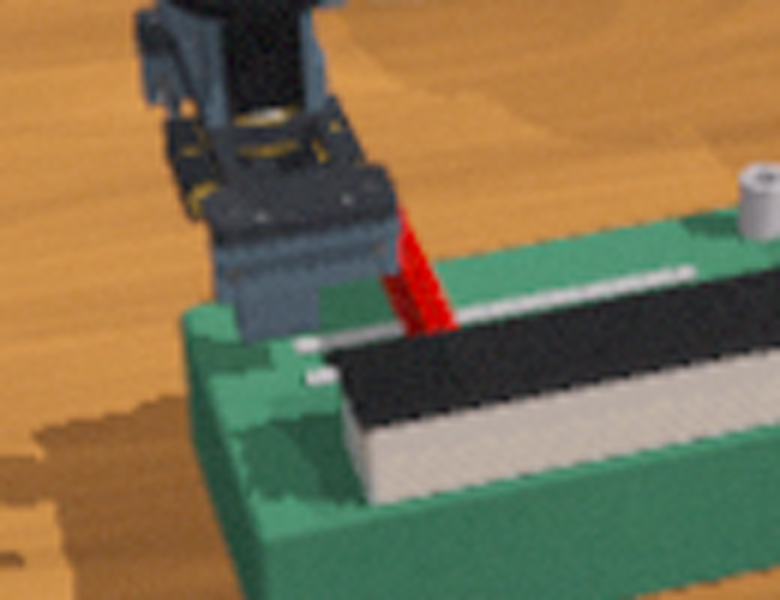

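The scene crop shows the fingertip left of the paddle and clear of it. A wider finger block starts about 25 mm above the tip, so I'll raise to z≈114 to keep it above the paddle top (129). Then I'll close the gap.

Request:
{"fn": "send_rows", "kwargs": {
  "targets": "0 0 -0.007 0 0 0 0;0.015 0 -0.007 0 0 0 0;0.028 0 -0.007 0 0 0 0;0.034 0 -0.007 0 0 0 0;0.034 0 -0.007 0 0 0 0;0.034 0 -0.007 0 0 0 0"
}}

```text
time_s: 3.17
ee_pos: [554.9, -127.7, 111.9]
ee_rot: [-180.0, 0.0, 93.7]
force: [-0.5, -0.9, 0.4]
gripper_width: 0.6
gripper_force: 0.0
```

Request:
{"fn": "send_rows", "kwargs": {
  "targets": "0.001 0 0 0 0 0 0;0.002 0 0 0 0 0 0;0.003 0 0 0 0 0 0;0.004 0 0 0 0 0 0;0.005 0 0 0 0 0 0;0.006 0 0 0 0 0 0;0.007 0 0 0 0 0 0;0.008 0 0 0 0 0 0;0.009 0 0 0 0 0 0;0.01 0 0 0 0 0 0;0.01 0 0 0 0 0 0;0.01 0 0 0 0 0 0"
}}

```text
time_s: 4.17
ee_pos: [554.3, -118.3, 112.0]
ee_rot: [180.0, -0.0, 93.6]
force: [0.1, -0.1, -0.6]
gripper_width: 0.3
gripper_force: 0.0
```

Run:
```python
from h import *
s=env.state(); print(s["ee_pos"],s["force"],s["time_s"])
f=eyes.grab_frame("scene"); im=f["image"]
u,v=proj(f,[556,-110,110])[0].astype(int)
cv2.imwrite(f"pics/s3.png",cv2.resize(im[v-50:v+50,u-65:u+65],None,fx=6,fy=6,interpolation=cv2.INTER_CUBIC))
```

```text
[ 554.32171254 -118.31618948  111.96397348] [ 0.11722133 -0.11457222 -0.59039274] 4.1667
```

View pics/s3.png

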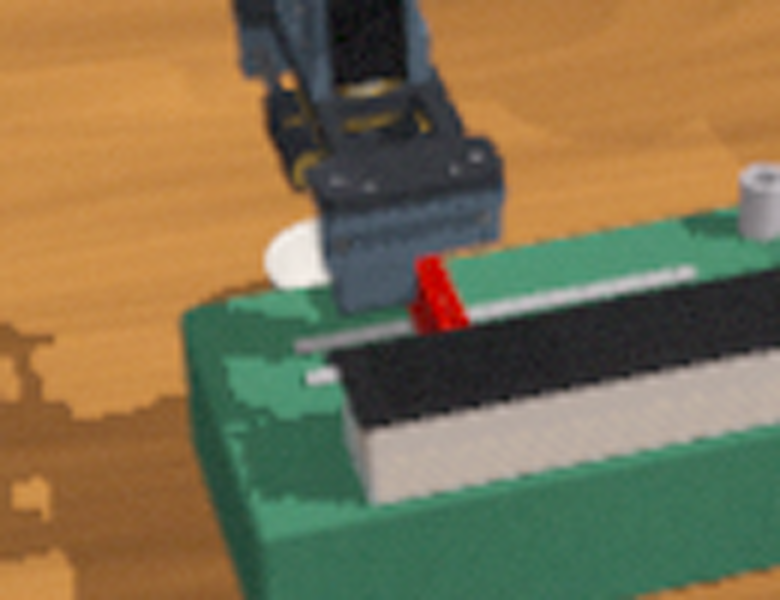

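The paddle is in contact and has moved a few mm (near end at (445,300)), with the wide block clear above it. Travel is now about 25 mm. I'll push on in small steps and watch the force.

Request:
{"fn": "send_rows", "kwargs": {
  "targets": "0.001 0 0 0 0 0 0;0.002 0 0 0 0 0 0;0.003 0 0 0 0 0 0;0.004 0 0 0 0 0 0;0.005 0 0 0 0 0 0;0.006 0 0 0 0 0 0;0.007 0 0 0 0 0 0;0.008 0 0 0 0 0 0;0.008 0 0 0 0 0 0;0.008 0 0 0 0 0 0"
}}

```text
time_s: 5.05
ee_pos: [554.1, -113.7, 112.2]
ee_rot: [180.0, 0.3, 93.7]
force: [-0.5, -11.3, -0.9]
gripper_width: 0.7
gripper_force: 5.3
```

Request:
{"fn": "send_rows", "kwargs": {
  "targets": "0.001 0 0 0 0 0 0;0.002 0 0 0 0 0 0;0.002 0 0 0 0 0 0"
}}

```text
time_s: 5.3
ee_pos: [554.0, -112.2, 112.2]
ee_rot: [180.0, 0.4, 93.7]
force: [-0.2, -12.2, -0.5]
gripper_width: 0.5
gripper_force: 5.6
```

Request:
{"fn": "send_rows", "kwargs": {
  "targets": "0.001 0 0 0 0 0 0;0.002 0 0 0 0 0 0;0.002 0 0 0 0 0 0"
}}

```text
time_s: 5.55
ee_pos: [553.9, -110.7, 112.2]
ee_rot: [180.0, 0.4, 93.7]
force: [0.1, -12.7, -0.8]
gripper_width: 0.6
gripper_force: 6.5
```

Request:
{"fn": "send_rows", "kwargs": {
  "targets": "0.001 0 0 0 0 0 0;0.002 0 0 0 0 0 0;0.002 0 0 0 0 0 0"
}}

```text
time_s: 5.8
ee_pos: [553.8, -109.2, 112.2]
ee_rot: [180.0, 0.5, 93.7]
force: [-0.7, -15.6, -0.9]
gripper_width: 0.2
gripper_force: 7.4
```

Request:
{"fn": "send_rows", "kwargs": {
  "targets": "0.001 0 0 0 0 0 0;0.002 0 0 0 0 0 0;0.002 0 0 0 0 0 0"
}}

```text
time_s: 6.05
ee_pos: [553.4, -103.7, 112.0]
ee_rot: [180.0, 0.1, 93.5]
force: [0.4, 0.4, 0.8]
gripper_width: 0.6
gripper_force: 0.0
```

Request:
{"fn": "send_rows", "kwargs": {
  "targets": "0.001 0 0 0 0 0 0;0.002 0 0 0 0 0 0;0.002 0 0 0 0 0 0"
}}

```text
time_s: 6.3
ee_pos: [553.1, -99.8, 111.9]
ee_rot: [-180.0, -0.1, 93.6]
force: [-0.7, -0.4, -0.7]
gripper_width: 0.3
gripper_force: 0.0
```

A first click at TCP y≈-109. The force was higher than stated, so I'll check where the paddle actually is before counting further.

```bash
cat >> h.py <<'E'
def outline(f,t,C=(568.8,-44.2),yaw=3.65):
    a=np.radians(yaw); ex=np.array([np.cos(a),np.sin(a)]); ey=np.array([-np.sin(a),np.cos(a)])
    P=[np.r_[np.array(C)+ex*26+ey*(-75+t+s),129] for s in(-7,7)]+[np.r_[np.array(C)+ex*(-70)+ey*(-75+t+7),129]]
    return proj(f,P)
E
python3 - <<'E'
from h import *
s=env.state(); print(s["ee_pos"],s["force"],s["time_s"])
f=eyes.grab_frame("scene"); im=f["image"].copy()
for t in (24,32,40,48,56): print(t,outline(f,t).round(1).tolist())
u,v=proj(f,[556,-90,110])[0].astype(int); o=np.array([u-65,v-50])
m=red(im); c=big(m,(u-60,v-45,u+60,v+45)); print(cv2.boundingRect(c), o)
big_=cv2.resize(im[v-50:v+50,u-65:u+65],None,fx=6,fy=6,interpolation=cv2.INTER_CUBIC)
for t,col in((32,(255,0,0)),(48,(0,255,255))):
    cv2.polylines(big_,[((outline(f,t)-o+.5)*6).astype(np.int32)],False,col,1)
cv2.imwrite("pics/s4.png",big_)
E
```

```text
[553.05436352 -99.78829775 111.8625386 ] [-0.70015227 -0.36246616 -0.67353309] 6.3
24 [[292.0, 202.5], [297.3, 201.5], [287.7, 181.5]]
32 [[295.0, 201.9], [300.2, 200.9], [290.6, 181.0]]
40 [[298.0, 201.3], [303.2, 200.3], [293.4, 180.4]]
48 [[301.0, 200.8], [306.1, 199.8], [296.2, 179.9]]
56 [[303.9, 200.2], [309.1, 199.2], [299.0, 179.4]]
(295, 190, 10, 13) [227 148]
```

View pics/s4.png

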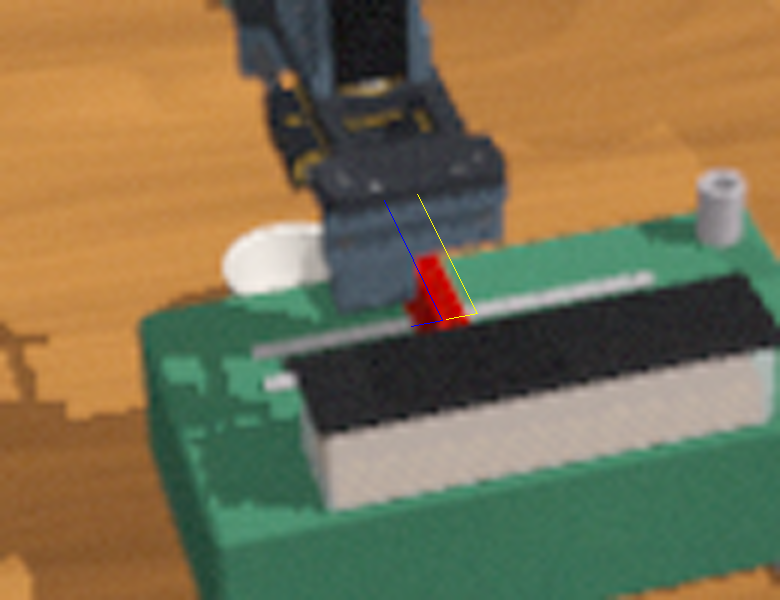

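The paddle's leading top edge is at (467,320), which gives travel ≈44–48 mm: it rests in the 1st notch. The crest forces give travel ≈ TCP y + 148. Next is the second crest, expected near y=-93.

Request:
{"fn": "send_rows", "kwargs": {
  "targets": "0.001 0 0 0 0 0 0;0.002 0 0 0 0 0 0;0.003 0 0 0 0 0 0;0.003 0 0 0 0 0 0"
}}

```text
time_s: 6.68
ee_pos: [553.1, -98.5, 112.0]
ee_rot: [180.0, 0.1, 93.6]
force: [-0.5, -5.8, -0.6]
gripper_width: 0.5
gripper_force: 2.5
```

Request:
{"fn": "send_rows", "kwargs": {
  "targets": "0.001 0 0 0 0 0 0;0.002 0 0 0 0 0 0;0.002 0 0 0 0 0 0"
}}

```text
time_s: 6.93
ee_pos: [553.0, -97.8, 112.0]
ee_rot: [180.0, 0.3, 93.7]
force: [-0.2, -9.4, -1.0]
gripper_width: 0.2
gripper_force: 4.3
```

Request:
{"fn": "send_rows", "kwargs": {
  "targets": "0.001 0 0 0 0 0 0;0.002 0 0 0 0 0 0;0.002 0 0 0 0 0 0"
}}

```text
time_s: 7.18
ee_pos: [553.0, -96.9, 112.1]
ee_rot: [180.0, 0.4, 93.7]
force: [-1.1, -11.1, -0.5]
gripper_width: 0.4
gripper_force: 5.6
```

Request:
{"fn": "send_rows", "kwargs": {
  "targets": "0.001 0 0 0 0 0 0;0.002 0 0 0 0 0 0;0.002 0 0 0 0 0 0"
}}

```text
time_s: 7.43
ee_pos: [553.0, -95.6, 112.1]
ee_rot: [180.0, 0.4, 93.7]
force: [-1.1, -14.4, -1.1]
gripper_width: 0.5
gripper_force: 6.7
```

Request:
{"fn": "send_rows", "kwargs": {
  "targets": "0.001 0 0 0 0 0 0;0.001 0 0 0 0 0 0"
}}

```text
time_s: 7.6
ee_pos: [552.9, -94.6, 112.1]
ee_rot: [180.0, 0.4, 93.7]
force: [-0.8, -13.7, -1.6]
gripper_width: 0.3
gripper_force: 6.6
```

Request:
{"fn": "send_rows", "kwargs": {
  "targets": "0.001 0 0 0 0 0 0;0.001 0 0 0 0 0 0"
}}

```text
time_s: 7.77
ee_pos: [552.8, -93.6, 112.1]
ee_rot: [180.0, 0.4, 93.7]
force: [0.2, -12.2, -1.0]
gripper_width: 0.6
gripper_force: 6.4
```

Request:
{"fn": "send_rows", "kwargs": {
  "targets": "0 0 0 0 0 0 0;0 0 0 0 0 0 0;0 0 0 0 0 0 0"
}}

```text
time_s: 8.02
ee_pos: [552.8, -93.2, 112.1]
ee_rot: [180.0, 0.4, 93.7]
force: [0.1, -12.2, -1.4]
gripper_width: 0.3
gripper_force: 6.1
```

Request:
{"fn": "send_rows", "kwargs": {
  "targets": "0.001 0 0 0 0 0 0;0.001 0 0 0 0 0 0;0.001 0 0 0 0 0 0"
}}

```text
time_s: 8.27
ee_pos: [552.8, -93.0, 112.1]
ee_rot: [180.0, 0.5, 93.7]
force: [-0.3, -15.2, -1.8]
gripper_width: 0.8
gripper_force: 7.3
```

Request:
{"fn": "send_rows", "kwargs": {
  "targets": "0.001 0 0 0 0 0 0;0.001 0 0 0 0 0 0;0.001 0 0 0 0 0 0"
}}

```text
time_s: 8.52
ee_pos: [552.3, -87.6, 111.9]
ee_rot: [180.0, -0.1, 93.5]
force: [0.5, 0.0, -0.2]
gripper_width: 0.3
gripper_force: 0.0
```

That's the second click, so the third crest is expected at y≈-77.

Request:
{"fn": "send_rows", "kwargs": {
  "targets": "0.001 0 0 0 0 0 0;0.002 0 0 0 0 0 0;0.003 0 0 0 0 0 0;0.004 0 0 0 0 0 0;0.005 0 0 0 0 0 0;0.006 0 0 0 0 0 0;0.006 0 0 0 0 0 0"
}}

```text
time_s: 9.1
ee_pos: [552.0, -82.4, 111.9]
ee_rot: [180.0, 0.1, 93.6]
force: [-0.7, -4.9, -0.3]
gripper_width: 0.2
gripper_force: 2.4
```

Request:
{"fn": "send_rows", "kwargs": {
  "targets": "0.001 0 0 0 0 0 0;0.002 0 0 0 0 0 0;0.003 0 0 0 0 0 0;0.003 0 0 0 0 0 0;0.003 0 0 0 0 0 0"
}}

```text
time_s: 9.52
ee_pos: [552.0, -81.1, 112.0]
ee_rot: [180.0, 0.3, 93.7]
force: [-0.3, -10.0, -0.3]
gripper_width: 0.4
gripper_force: 4.7
```

Request:
{"fn": "send_rows", "kwargs": {
  "targets": "0.001 0 0 0 0 0 0;0.002 0 0 0 0 0 0;0.003 0 0 0 0 0 0;0.003 0 0 0 0 0 0;0.003 0 0 0 0 0 0"
}}

```text
time_s: 9.93
ee_pos: [551.9, -78.8, 112.1]
ee_rot: [180.0, 0.3, 93.7]
force: [-0.2, -11.4, -0.7]
gripper_width: 0.6
gripper_force: 5.7
```

Request:
{"fn": "send_rows", "kwargs": {
  "targets": "0.001 0 0 0 0 0 0;0.001 0 0 0 0 0 0;0.001 0 0 0 0 0 0;0.001 0 0 0 0 0 0"
}}

```text
time_s: 10.27
ee_pos: [551.8, -77.6, 112.1]
ee_rot: [180.0, 0.3, 93.7]
force: [-0.2, -11.1, -1.3]
gripper_width: 0.3
gripper_force: 5.4
```

Request:
{"fn": "send_rows", "kwargs": {
  "targets": "0.001 0 0 0 0 0 0;0.001 0 0 0 0 0 0;0.001 0 0 0 0 0 0;0.001 0 0 0 0 0 0"
}}

```text
time_s: 10.6
ee_pos: [551.8, -77.3, 112.1]
ee_rot: [180.0, 0.4, 93.7]
force: [-0.0, -13.1, -1.0]
gripper_width: 0.5
gripper_force: 6.5
```

Request:
{"fn": "send_rows", "kwargs": {
  "targets": "0.001 0 0 0 0 0 0;0.001 0 0 0 0 0 0;0.001 0 0 0 0 0 0;0.001 0 0 0 0 0 0"
}}

```text
time_s: 10.93
ee_pos: [551.8, -77.1, 112.1]
ee_rot: [180.0, 0.5, 93.7]
force: [-0.3, -15.3, -1.4]
gripper_width: 0.7
gripper_force: 7.7
```

Request:
{"fn": "send_rows", "kwargs": {
  "targets": "0.001 0 0 0 0 0 0;0.001 0 0 0 0 0 0;0.001 0 0 0 0 0 0;0.001 0 0 0 0 0 0"
}}

```text
time_s: 11.27
ee_pos: [551.3, -71.1, 111.9]
ee_rot: [180.0, -0.1, 93.5]
force: [-0.2, -0.5, 0.6]
gripper_width: 0.7
gripper_force: 0.0
```

That's the third click. I'll back straight off, then lift, and check with the camera.

Request:
{"fn": "send_rows", "kwargs": {
  "targets": "-0.01 0 0 0 0 0 0;-0.025 0 0 0 0 0 0;-0.04 0 0 0 0 0 0;-0.05 0 0 0 0 0 0;-0.05 0 -0.03 0 0 0 0;-0.05 0 -0.065 0 0 0 0;-0.05 0 -0.1 0 0 0 0;-0.08 0 -0.12 0 0 0 0;-0.11 0 -0.12 0 0 0 0;-0.14 0 -0.12 0 0 0 0;-0.17 0 -0.12 0 0 0 0;-0.2 0 -0.12 0 0 0 0"
}}

```text
time_s: 12.27
ee_pos: [563.8, -272.5, 232.1]
ee_rot: [180.0, -0.0, 93.6]
force: [1.1, -0.6, 0.4]
gripper_width: 0.4
gripper_force: 0.0
```

Request:
{"fn": "send_rows", "kwargs": {
  "targets": "0 0 0 0 0 0 0;0 0 0 0 0 0 0;0 0 0 0 0 0 0;0 0 0 0 0 0 0"
}}

```text
time_s: 12.6
ee_pos: [563.8, -270.2, 231.9]
ee_rot: [-180.0, -0.1, 93.6]
force: [0.6, 0.0, 0.3]
gripper_width: 0.5
gripper_force: 0.0
```

Run:
```python
from h import *
s=env.state(); print(s["ee_pos"],s["force"],s["time_s"],abs(s["qvel"]).max())
f=eyes.grab_frame("top"); im=f["image"]
c=big(red(im),(300,160,368,215)); r=cv2.minAreaRect(c); P=onz(f,cv2.boxPoints(r),129)
p=P.mean(0); print(r,p, "moved along slot",(p[:2]-[553.6,-98.1])@[-.0637,.998])
cv2.imwrite("pics/t5.png",cv2.resize(im[125:245,260:410],None,fx=5,fy=5,interpolation=cv2.INTER_CUBIC))
```

```text
[ 563.82448931 -270.17058181  231.89179784] [0.57486897 0.01072455 0.33419243] 12.6 0.5001129737956167
((333.8934020996094, 190.50762939453125), (33.34362030029297, 6.127246379852295), 85.91438293457031) [550.80309958 -42.56989275 129.        ] moved along slot 55.59720959721817
```

View pics/t5.png

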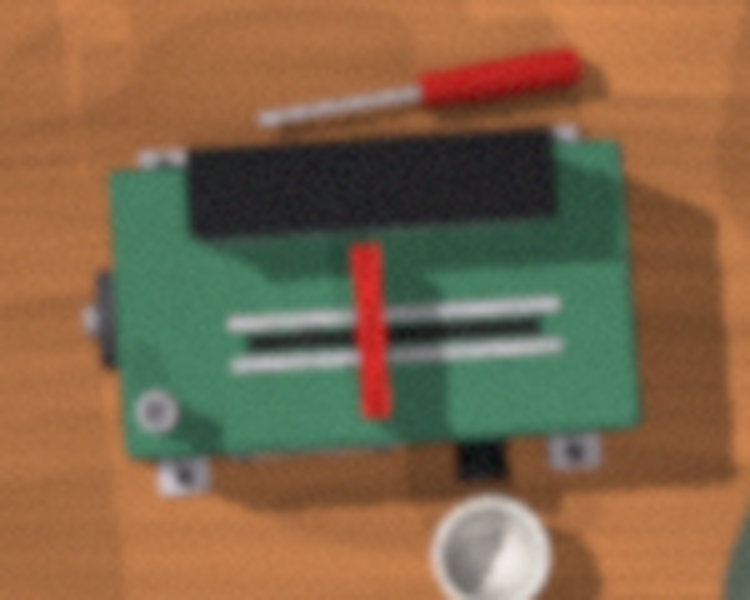

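The paddle now sits at crop pixel (370,330), moved 55.6 mm. Its measured travel is about 78 mm, and the nearest notch is the third (80). The socket, cup and screwdriver are where they were, and the hand is clear, so I'm handing in.

```bash
python3 -c "
from workcell import env
print(env.job_done())"
```

```text
the job is handed in; nothing more can be done
None
```

I pushed the lever through three counted clicks and left it in the third notch. The last image puts its travel at about 78 mm (third notch is 80 mm). The hand is clear, the socket, cup and screwdriver look unmoved, and the job is handed in; no verdict came back.

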